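# Count the batch and present the green-capped bottle

### The arm

A 6-joint arm with a two-finger parallel gripper is mounted at the origin on the work surface. World frame = base frame: x ahead of the robot, y to its left, z up, the work surface at z = 0. Lengths are in m, angles in rad, forces in N, time in s.
With the tool pointing down it reaches from about 0.425 to 0.95 m from the base axis. Payload 3.5 kg.
Tool frame: the origin (TCP) lies between the finger pads; the fingertips stand 14 mm ahead of it and the grasp point (between the pads) lies 5 mm behind it (ctrl.tip_extent is the distance from the TCP to the fingertips, in m); x points along the fingers, z is the direction in which the jaws open and shut, and the axes are right-handed (so a half turn about x gives the same grasp; the last joint's range is limited). The gripper opens to 85 mm and grips with 20 to 120 N. Pads are 22 mm wide; open, the fingers measure 114 mm over their backs; the gripper's body (76 mm by 85 mm) begins 54 mm behind the grasp point. The pads swing forward as they close: fully open they stand 13 mm farther back than shut.
Start: joints at [0.953, 0.286, 1.577, -0, 1.279, -0.15], TCP at [0.304, 0.602, 0.215] pointing down, gripper open.
Joint ranges: [-2.77, 2.77], [-0.9, 2.22], [0.21, 2.48], [-1.53, 4.67], [0.24, 2.81], [-2.84, 2.84]. Speed limits (rad/s): [2.79, 2.79, 3.14, 3.14, 3.14, 3.14].

### API

Orientations are given as a unit quaternion [x, y, z, w].
In Python, from plant import ctrl gives the robot as it stands.
- The arm moves only by the tool move_arm, never from a script. Its argument "commands" is one flat list of numbers, 4 for each row, row after row: the shift along the tool's x, y, z in units of 25 mm (1.0 is 25 mm), then the turn about the tool's x in units of 5 degrees (1.0 is 5 degrees). A call has 1 to 20 rows; each row shifts and turns the commanded pose from where the row before left it, along the tool's axes as they then stand; what a row does not reach is not made up. A row lasts 1/8 s, in which the tool goes at most 62.5 mm and 10.7 degrees, less where a joint would pass 70% of its speed; a pose out of reach is approached as far as the arm can. A call is refused whole if a number of a shift passes 1 or a number of a turn 1, either way. A call with a gripper value outside its range is refused whole. "jaw" is the finger opening in mm, from 0 to 85.4, set as the call begins (left out, the last holds). The fingers move at their own pace and stop on an object; "force" is the grip in N (left out, the last holds). Time passes only in rows, so rows that do not move let the fingers close. It gives the time, the measured TCP pose, the force and the opening at its end, in the units of the state.
- ctrl.get_state(): the state, without advancing time (a new reading comes with each control period).
- ctrl.read_camera(name): name is "scene" or "top" or "wrist"; returns the picture (480x640x3 uint8, red, green, blue); there is no depth.
- ctrl.get_calibration(name): a dict with "camera_matrix" (3x3 intrinsics, pixels), "k1" (the pictures are not rectified: a ray, as slopes to the right and down, at radius r is drawn at 1 + k1 r^2 times it, then the intrinsics apply), "camera_from_world" (4x4, takes a point from world to camera coordinates); the wrist camera has in their place "mount" (4x4, takes a point from camera to tool coordinates, whose origin is the TCP and whose axes are the tool frame's). Camera axes: x right, y down, z forward; pixel columns grow to the right and rows downward; lengths in m; the calibration is good to about 2 mm. A picture is of the moment at which its call begins: read the wrist's pose just before it. get_calibration takes no time and is no camera call.
- ctrl.sign_off(): hands the job in, once; it reports no verdict.
The state is a dict: "time": time; "qpos": joint angles; "dq": joint speeds; "joint_efforts": joint torques, N m; "eef_pos": TCP position; "tcp_rot": TCP orientation; "contact_force": force on the tool from outside, world axes, zero at the start; "wrist_torque": the same for the moment, N m; "opening": opening from 0.0 (shut) to 1.0 (fully open).
Only numpy, scipy, OpenCV 4.12 (cv2) and the standard library are available. Lean on these libraries where they do the work, as an engineer would, in place of code of your own. Each camera call takes 0.05 s, during which the arm holds its last target.

### The job

A batch of hand-gel bottles is ready: swing the tally counter's lever all the way to its stop and let it spring back, then take the carousel by the red grip of its upright post and turn it until the green-capped bottle stands at the yellow arrow, facing front. The carousel is sprung and turns back when let go, so finish while still holding the post, keeping the turntable still with the green bottle at the arrow. Leave all bottles standing in their wells and do not disturb the other things on the table.

Things in the scene. Friction and masses are not known exactly. Their poses are not given: they have to be found in the camera images.
- hub (a point): centre of the carousel station, on the vertical turning axis at table height (z = 0); x axis along the yellow arrow. The station is fixed: a grey round plinth, 200 mm across, 20 mm tall, and a yellow arrow (flat, 8 mm tall) that juts out under the turntable's rim to 190 mm from the axis, on the side away from the robot, up to 0.6 rad either way
- carousel (a joint): turn of the carousel: a white disc 250 mm across, top 32 mm above the table, six wells (14 mm deep, 42 mm wide) 60 degrees apart on a circle of 80 mm radius; bottle tops 107 mm above the table. 0 at the start, positive anticlockwise from above, turns 3.6 rad either way. A spring (0.15 N m/rad, neutral at 0) with damper (0.25 N m s/rad) turns it slowly back to 0 when let go
- front_spot (a point): the front place, marked by the yellow arrow: a fixed point on the station, 80 mm from the axis in the direction of the arrow, at table height; a bottle faces front when its centre is straight above this point
- post: upright crank post fixed to the carousel disc, 105 mm from the turning axis, angularly midway between two wells; origin at its foot (32 mm above the table), z up along the post. Thin steel rod (12 mm) topped by a round red grip 18 mm across that reaches from 101 to 143 mm above the origin (133 to 175 mm above the table), above all the bottles; the grip is the thing to hold
- tally_lever (a joint): swing of the tally counter's lever: 0 at rest, 0.9 rad at its stop; grows anticlockwise seen from above. Sprung: about 0.06 N m at rest to 0.17 N m at the stop, so it returns by itself when released
- lever_peg (a point): top of the tally counter's orange thumb peg, a round upright peg 12 mm across at the free end of the flat steel lever, 70 mm from its pivot; this point is the centre of the peg's top end, 105 mm above the table. The peg stands free for 40 mm below this point, down to the lever's flat arm
- lever_pivot (a point): pivot of the lever (vertical axis), 58 mm above the table, on top of the black tally counter (85 x 65 mm, 50 mm tall, fixed to the table). The lever sweeps horizontally above the housing; at rest it points roughly away from the robot
- green_centre (a point): small closed bottle, 75 mm tall: opaque blue body 36 mm across and 52 mm tall, bright green cap 26 mm across on top; this point is at its centre, half-way up (37.5 mm above its foot), standing loose in one of the six wells of the carousel - the marked one, to be brought to the front
- pink1_centre (a point): small closed bottle, 75 mm tall: opaque blue body 36 mm across and 52 mm tall, pink cap 26 mm across on top; this point is at its centre, half-way up (37.5 mm above its foot), standing loose in one of the six wells of the carousel (bystander)
- white1_centre (a point): small closed bottle, 75 mm tall: opaque blue body 36 mm across and 52 mm tall, white cap 26 mm across on top; this point is at its centre, half-way up (37.5 mm above its foot), standing loose in one of the six wells of the carousel (bystander)
- purple_centre (a point): small closed bottle, 75 mm tall: opaque blue body 36 mm across and 52 mm tall, purple cap 26 mm across on top; this point is at its centre, half-way up (37.5 mm above its foot), standing loose in one of the six wells of the carousel (bystander)
- white2_centre (a point): small closed bottle, 75 mm tall: opaque blue body 36 mm across and 52 mm tall, white cap 26 mm across on top; this point is at its centre, half-way up (37.5 mm above its foot), standing loose in one of the six wells of the carousel (bystander)
- pink2_centre (a point): small closed bottle, 75 mm tall: opaque blue body 36 mm across and 52 mm tall, pink cap 26 mm across on top; this point is at its centre, half-way up (37.5 mm above its foot), standing loose in one of the six wells of the carousel (bystander)
- spare_centre (a point): small closed bottle, 75 mm tall: opaque blue body 36 mm across and 52 mm tall, white cap 26 mm across on top; this point is at its centre, half-way up (37.5 mm above its foot), standing on the table (bystander)
- squeeze_pink: blue squeeze bottle with pink nozzle top, 56 mm across, 187 mm tall, origin under its centre (bystander)
- squeeze_purple: blue squeeze bottle with purple nozzle top, 56 mm across, 187 mm tall, origin under its centre (bystander)
- bowl: pink bowl full of white caps, 250 mm across, 100 mm tall, origin under its centre (bystander)
- jug: blue jug with white rim and handle, 106 mm across, 172 mm tall, origin under its centre (bystander)
Mind the look-alikes: they are no part of the job. There is more than one size of the part that bears tally_lever; the job needs the larger.

How it is judged:
On the way, in this order (a step that is already met when the one before it is completed fails the run):
1. the tally lever is swung to its stop (value of joint tally_lever above 0.8 rad), for 0.05 s.
2. the tally lever is let go and has sprung back (value of joint tally_lever below 0.1 rad), for 0.2 s.
3. the green-capped bottle is held still at the arrow by the post (horizontal distance between green_centre and front_spot below 0.012 m and contact force between the fingers and post above 0.5 N and linear speed of post below 0.02 m/s), for 0.2 s.
At the end, for the whole second after the job is handed in: Green-capped bottle within 12 mm of the front place at the arrow, post still (under 20 mm/s) with the fingers pressing on it (over 0.5 N); lever back (under 0.1 rad); carousel bottles upright (0.2 rad) in their wells; nothing else moved over 30 mm (all of step 3 and value of joint tally_lever below 0.1 rad and angle between each of green_centre, pink1_centre, white1_centre, purple_centre, white2_centre, pink2_centre's own z axis and vertical below 0.2 rad and height (world z) of green_centre between 0.06 and 0.078 m and height (world z) of pink1_centre between 0.06 and 0.078 m and height (world z) of white1_centre between 0.06 and 0.078 m and height (world z) of purple_centre between 0.06 and 0.078 m and height (world z) of white2_centre between 0.06 and 0.078 m and height (world z) of pink2_centre between 0.06 and 0.078 m and distance of each of spare_centre, squeeze_pink, squeeze_purple, bowl, jug from where it was at the start of the episode below 0.03 m); the arm keeps its last pose, push and grip.
It fails at once if a bottle on the carousel is tipped over or lifted out of its well (angle between any of green_centre, pink1_centre, white1_centre, purple_centre, white2_centre, pink2_centre's own z axis and vertical above 0.5 rad or height (world z) of any of green_centre, pink1_centre, white1_centre, purple_centre, white2_centre, pink2_centre above 0.09 m or height (world z) of any of green_centre, pink1_centre, white1_centre, purple_centre, white2_centre, pink2_centre below 0.055 m).
It fails at once if something else on the table is moved more than 30 mm (distance of any of spare_centre, squeeze_pink, squeeze_purple, bowl, jug from where it was at the start of the episode above 0.03 m).
It also fails if it takes over 54 s, if anything falls off the work surface, if the arm or the gripper's body presses on something with over 40 N, if the wrist force passes 120 N, or if a joint passes its speed limit or range.

## Working session

There is one attempt and no reset: what is moved stays moved. The work goes in short steps, Python scripts to look and compute and a tool call to move; the robot and the scene stay as the last step left them, time stands still between calls to the robot, and variables do not carry over. Pictures are saved under pics/ and viewed, and the job is handed in when it is done.

Besides the shell and the picture viewer there is one more tool, called as a command line: name --argument value ..., lists and objects as JSON in quotes. move_arm: Moves the arm, as the interface text tells. Its arguments: {"type":"object","properties":{"commands":{"type":"array"},"jaw":{"type":"number"},"force":{"type":"number"}},"required":["commands"]}

```bash
ls; mkdir -p pics
python3 - <<'E'
from plant import ctrl
import cv2
s=ctrl.get_state();print(s)
for n in ["scene","top","wrist"]:
    im=ctrl.read_camera(n);cv2.imwrite(f"pics/{n}0.png",im[:,:,::-1]);c=ctrl.get_calibration(n);print(n,c)
E
```

```text
pics
{'time': 0.0, 'qpos': array([ 9.53019687e-01,  2.87206845e-01,  1.57819518e+00,  1.13468473e-05,
        1.27861068e+00, -1.50021106e-01]), 'dq': array([ 1.36272717e-03, -1.25387929e-03, -2.03776148e-03, -1.02813009e-03,
       -5.00647471e-04, -3.72900823e-05]), 'joint_efforts': array([ 1.59209012e-03, -4.05981767e+01, -2.92629826e+01, -1.51340095e-05,
        5.63539623e-03, -1.03642074e-05]), 'eef_pos': array([0.3039172 , 0.60191988, 0.21400994]), 'tcp_rot': array([-0.37084137,  0.60305249,  0.37017969,  0.60147433]), 'contact_force': array([ 0.22949508, -0.20492446,  0.23198257]), 'wrist_torque': array([ 0.01128474,  0.02509088, -0.00684685]), 'opening': 0.9998737986782607}
scene {'camera_matrix': array([[542.43011496,   0.        , 321.79557856],
       [  0.        , 542.43011496, 239.80167267],
       [  0.        ,   0.        ,   1.        ]]), 'k1': -0.02068616026510269, 'camera_from_world': array([[-0.4155695 ,  0.90935728,  0.0192697 ,  0.30692698],
       [ 0.49881406,  0.24556766, -0.83119255, -0.21447284],
       [-0.76058302, -0.33580628, -0.55565063,  1.92614624
[... 396 characters left out ...]
503,  0.62233724],
       [ 0.12020213,  0.0114832 , -0.99268302,  1.50885886],
       [ 0.        ,  0.        ,  0.        ,  1.        ]])}
wrist {'camera_matrix': array([[404.5117439 ,   0.        , 319.38690727],
       [  0.        , 404.5117439 , 241.02287936],
       [  0.        ,   0.        ,   1.        ]]), 'k1': -0.06663199112968925, 'mount': array([[-4.15067106e-04, -2.74404868e-01,  9.61614162e-01,
        -1.58723511e-01],
       [ 7.08246728e-04, -9.61614084e-01, -2.74404541e-01,
         6.84932342e-02],
       [ 9.99999663e-01,  5.67163785e-04,  5.93480725e-04,
         1.83007281e-04],
       [ 0.00000000e+00,  0.00000000e+00,  0.00000000e+00,
         1.00000000e+00]])}
```

View pics/scene0.png

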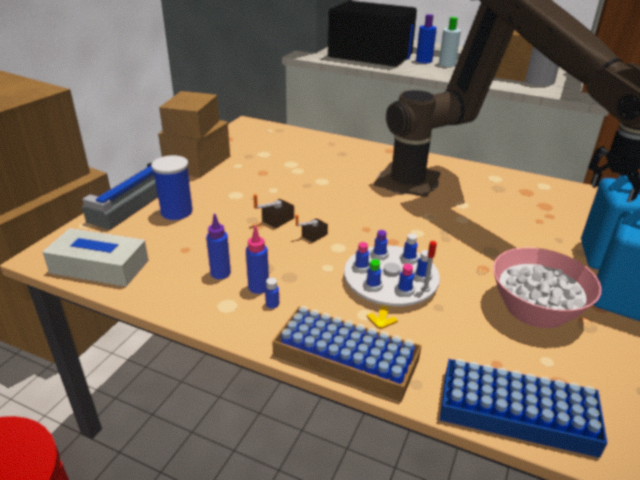

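View pics/top0.png

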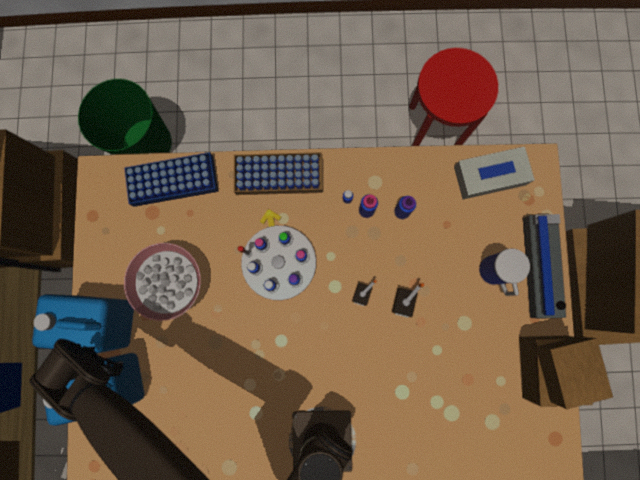

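View pics/wrist0.png

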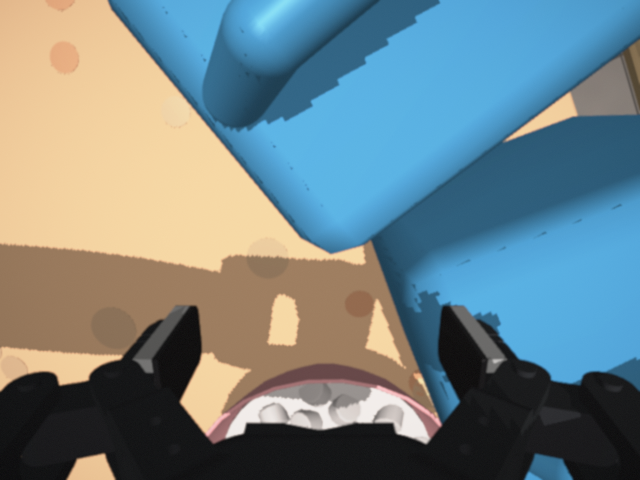

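The scene view shows the carousel at about (392,272), the two counters at (278,213) and (315,230), and the arrow at (382,318). In the top view the carousel is at (279,262), the arrow at (270,217), the red grip at (241,249), the green cap at (284,237), and the larger counter at (406,300) with its peg near (420,283).

```bash
cat > h.py <<'E'
import numpy as np, cv2
from plant import ctrl
from scipy.spatial.transform import Rotation as R
def cal(n,pose=None):
    c=ctrl.get_calibration(n);K=c["camera_matrix"];k1=c["k1"]
    if n=="wrist":
        p,q=pose;T=np.eye(4);T[:3,:3]=R.from_quat(q).as_matrix();T[:3,3]=p
        E=np.linalg.inv(T@c["mount"])
    else: E=c["camera_from_world"]
    return K,k1,E
def ray(C,uv):
    K,k1,E=C
    n=cv2.undistortPoints(np.array([[uv]],float),K,np.array([k1,0,0,0,0.]))[0,0]
    Ei=np.linalg.inv(E);d=Ei[:3,:3]@np.array([n[0],n[1],1]);return Ei[:3,3],d/np.linalg.norm(d)
def plane(C,uv,z):
    o,d=ray(C,uv);return o+d*(z-o[2])/d[2]
def proj(C,P):
    K,k1,E=C
    r,_=cv2.Rodrigues(E[:3,:3]);return cv2.projectPoints(np.array([P],float),r,E[:3,3],K,np.array([k1,0,0,0,0.]))[0][0,0]
def tri(rs):
    A=np.zeros((3,3));b=np.zeros(3)
    for o,d in rs:
        M=np.eye(3)-np.outer(d,d);A+=M;b+=M@o
    P=np.linalg.solve(A,b);return P,[np.linalg.norm(np.cross(P-o,d)) for o,d in rs]
def blobs(im,lo,hi,roi=None,amin=8):
    h=cv2.cvtColor(im,cv2.COLOR_RGB2HSV);m=cv2.inRange(h,np.array(lo),np.array(hi))
    if roi: 
        k=np.zeros_like(m);x0,y0,x1,y1=roi;k[y0:y1,x0:x1]=m[y0:y1,x0:x1];m=k
    n,l,s,c=cv2.connectedComponentsWithStats(m)
    return [(c[i].round(1).tolist(),s[i].tolist()) for i in range(1,n) if s[i,4]>=amin]
E
python3 - <<'E'
from h import *
t=cv2.imread('pics/top0.png');s=cv2.imread('pics/scene0.png')
cv2.imwrite('pics/tc.png',cv2.resize(t[190:330,225:445],None,fx=3.6,fy=3.6,interpolation=cv2.INTER_CUBIC))
cv2.imwrite('pics/sc.png',cv2.resize(s[180:340,240:450],None,fx=3.6,fy=3.6,interpolation=cv2.INTER_CUBIC))
for n,i in(("top",t),("scene",s)):
    i=i[:,:,::-1].copy()
    roi=(225,190,330,310) if n=="top" else (335,220,450,340)
    roi2=(340,270,440,325) if n=="top" else (240,185,335,245)
    print(n,"green",blobs(i,(45,120,60),(75,255,255),roi))
    print("yellow",blobs(i,(22,170,120),(34,255,255),roi))
    print("red",blobs(i,(0,170,80),(6,255,255),roi,4),blobs(i,(176,170,80),(180,255,255),roi,4))
    print("orange",blobs(i,(3,150,80),(14,255,255),roi2,4))
    print("white",blobs(i,(0,0,150),(180,40,255),roi,30))
    print("black",blobs(i,(0,0,0),(180,255,60),roi2,30))
E
```

```text
top green [([283.0, 236.0], [280, 233, 7, 7, 45])]
yellow [([269.5, 217.3], [260, 210, 20, 16, 170])]
red [([240.1, 248.2], [238, 246, 5, 6, 23])] []
orange [([374.5, 280.8], [373, 280, 4, 3, 10]), ([414.8, 284.2], [414, 283, 2, 3, 4]), ([421.5, 284.5], [420, 283, 4, 4, 16])]
white [([278.7, 263.9], [242, 226, 73, 74, 2652]), ([267.9, 284.2], [265, 281, 7, 7, 36])]
black [([361.0, 294.1], [353, 283, 18, 22, 207]), ([403.3, 302.1], [392, 288, 25, 28, 408])]
scene green [([374.4, 264.1], [370, 259, 10, 12, 94])]
yellow [([381.6, 318.1], [367, 306, 30, 22, 318])]
red [([431.7, 248.5], [429, 241, 7, 17, 86])] []
orange [([254.8, 200.2], [253, 194, 5, 15, 49]), ([296.2, 218.5], [294, 214, 5, 12, 33]), ([259.3, 225.1], [257, 223, 6, 5, 15])]
white [([411.8, 236.6], [408, 234, 8, 7, 44]), ([389.6, 280.2], [345, 245, 94, 60, 2148]), ([420.4, 254.9], [411, 251, 17, 10, 59]), ([414.4, 266.9], [413, 263, 4, 10, 31])]
black [([277.5, 214.5], [263, 202, 30, 25, 482]), ([314.0, 231.3], [303, 222, 23, 19, 289])]
```

View pics/tc.png

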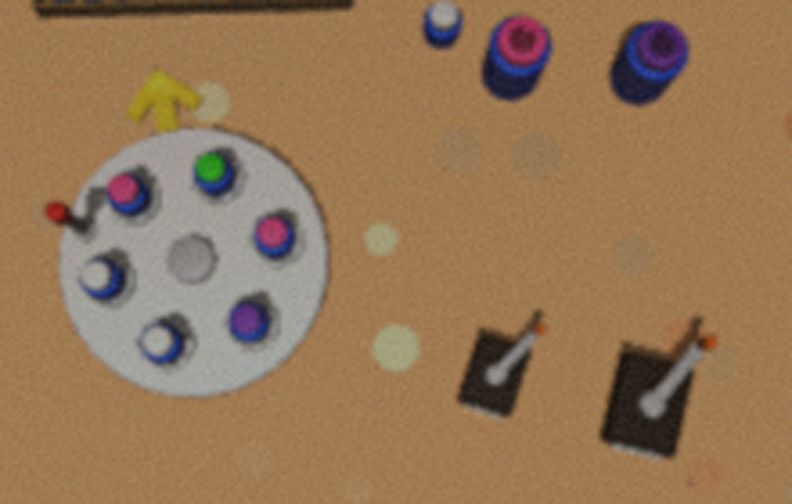

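View pics/sc.png

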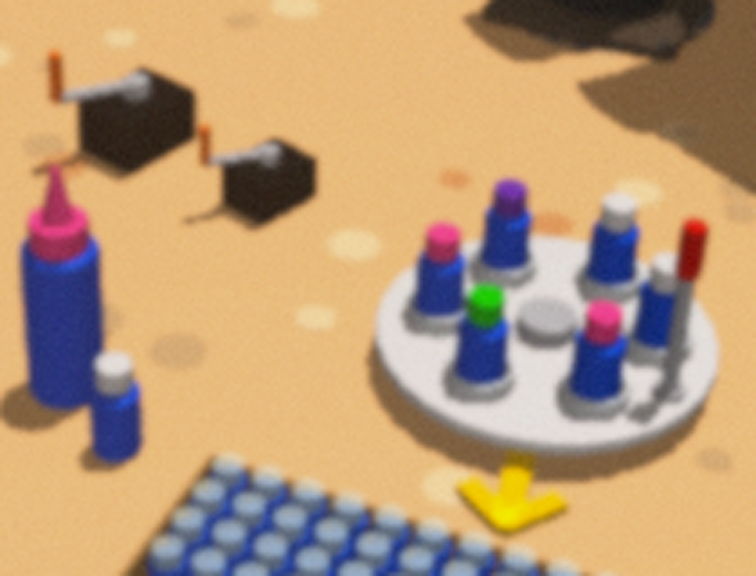

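Run:
```python
from h import *
T=cal("top");S=cal("scene")
t=cv2.imread('pics/top0.png')[:,:,::-1].copy();s=cv2.imread('pics/scene0.png')[:,:,::-1].copy()
for n,i,C,roi in(("top",t,T,(225,190,335,310)),("scene",s,S,(335,220,450,345))):
    h=cv2.cvtColor(i,cv2.COLOR_RGB2HSV);m=cv2.inRange(h,np.array((0,0,120)),np.array((180,60,255)))
    k=np.zeros_like(m);x0,y0,x1,y1=roi;k[y0:y1,x0:x1]=m[y0:y1,x0:x1]
    cs,_=cv2.findContours(k,cv2.RETR_EXTERNAL,cv2.CHAIN_APPROX_NONE);c=max(cs,key=cv2.contourArea)
    P=np.array([plane(C,p[0],0.032)[:2] for p in c.astype(float)])
    # robust circle fit radius .125
    from scipy.optimize import least_squares
    r=least_squares(lambda q:np.hypot(*(P-q).T)-.125,P.mean(0),loss='soft_l1',f_scale=.002)
    print(n,"disc",r.x.round(4),np.median(abs(r.fun)).round(4))
def pr(a,b):print(a,np.round(b,4))
for nm,l,hh,roiT in (("pink",(155,90,80),(178,255,255),(240,225,320,300)),("purple",(125,80,60),(145,255,255),(240,225,320,300)),("green",(45,120,60),(75,255,255),(240,225,320,300))):
    for b in blobs(t,l,hh,roiT,12): pr(("top",nm,b[0]),plane(T,b[0],.104))
pr("white cap",plane(T,(225+98/3.6,190+276/3.6),.104));pr("white cap",plane(T,(225+161/3.6,190+342/3.6),.104))
g=tri([ray(T,(240.1,248.2)),ray(S,(431.7,246))]);pr("grip tri",g[0]);print(g[1])
pr("grip top plane .165",plane(T,(240.1,248.2),.165)); pr("grip scene .154",plane(S,(431.7,248.8),.154))
# arrow: tips
pr("arrow tip top",plane(T,(225+157/3.6,190+70/3.6),.008));pr("arrow base",plane(T,(225+168/3.6,190+128/3.6),.008))
pr("arrow tip scene",plane(S,(240+508/3.6,180+530/3.6),.008))
pr("arrow L",plane(T,(225+131/3.6,190+115/3.6),.008));pr("arrow R",plane(T,(225+200/3.6,190+100/3.6),.008))
# big lever
pr("peg top-view .105",plane(T,(421.8,284.9),.100));pr("peg scene mid .085",plane(S,(254.8,200.5),.085))
q=tri([ray(T,(421.8,284.7)),ray(S,(254.8,196.5))]);pr("peg tri",q[0]);print(q[1])
pr("pivot top",plane(T,(225+652/3.6,190+405/3.6),.062));pr("pivot scene",plane(S,(240+133/3.6,180+82/3.6),.062))
for nm,uv,z in (("house corners",(623,345),.05),("",(700,362),.05),("",(602,440),.05),("",(674,457),.0)):
    pr(nm,plane(T,(225+uv[0]/3.6,190+uv[1]/3.6),z))
pr("spare",plane(T,(225+442/3.6,190+15/3.6),.075));pr("sqpink",plane(T,(225+523/3.6,190+40/3.6),.187));pr("sqpurp",plane(T,(225+662/3.6,190+44/3.6),.187))
pr("small pivot",plane(T,(225+495/3.6,190+376/3.6),.062));pr("small peg",plane(T,(225+537/3.6,190+328/3.6),.07))
```

```text
top disc [0.5811 0.1269] 0.0042
scene disc [0.5945 0.13  ] 0.026
('top', 'pink', [258.7, 241.8]) [0.643  0.1834 0.104 ]
('top', 'pink', [300.2, 253.6]) [0.6019 0.0518 0.104 ]
('top', 'purple', [293.1, 277.9]) [0.5254 0.0755 0.104 ]
('top', 'green', [283.0, 236.0]) [0.6597 0.1057 0.104 ]
white cap [0.564  0.2045 0.104 ]
white cap [0.5048 0.1495 0.104 ]
grip tri [0.6168 0.2303 0.1625]
[np.float64(0.0016009670617704115), np.float64(0.0016009670617704724)]
grip top plane .165 [0.6161 0.2313 0.165 ]
grip scene .154 [0.6166 0.2297 0.154 ]
arrow tip top [0.7674 0.1633 0.008 ]
arrow base [0.7112 0.1533 0.008 ]
arrow tip scene [0.7729 0.1692 0.008 ]
arrow L [0.7246 0.1883 0.008 ]
arrow R [0.7373 0.1227 0.008 ]
peg top-view .105 [ 0.4938 -0.329   0.1   ]
peg scene mid .085 [ 0.5    -0.3295  0.085 ]
peg tri [ 0.495  -0.3308  0.0956]
[np.float64(0.0009032442838410598), np.float64(0.000903244283840976)]
pivot top [ 0.4401 -0.2835  0.062 ]
pivot scene [ 0.4477 -0.284   0.062 ]
house corners [ 0.4947 -0.2615  0.05  ]
 [ 0.4777 -0.3304  0.05  ]
 [ 0.41   -0.2392  0.05  ]
 [ 0.3919 -0.3119  0.    ]
spare [ 0.7974 -0.1058  0.075 ]
sqpink [ 0.7472 -0.1682  0.187 ]
sqpurp [ 0.7408 -0.2849  0.187 ]
small pivot [ 0.4693 -0.1442  0.062 ]
small peg [ 0.5109 -0.1825  0.07  ]
```

```bash
cat >> h.py <<'E'
def towards(p, yawz=None):
    "rows needed (units) from current pose to world p; tool axes"
    s=ctrl.get_state();M=R.from_quat(s["tcp_rot"]).as_matrix()
    u=M.T@(np.array(p)-s["eef_pos"])/.025
    a=np.degrees(np.arctan2(M[1,2],M[0,2]))
    print("pos",s["eef_pos"].round(4),"toolz ang",a.round(2),"t",s["time"],"shift units",u.round(2), "q",s["qpos"].round(2))
E
python3 - <<'E'
from h import *
s=ctrl.get_state();print(R.from_quat(s["tcp_rot"]).as_matrix().round(3),ctrl.tip_extent)
towards((.46,.30,.30));towards((.495,-.32,.30))
T=cal("top");print(plane(T,(163,270),.1))
E
```

```text
[[-0.001 -0.893  0.451]
 [-0.001  0.451  0.893]
 [-1.     0.    -0.002]] 0.014
pos [0.3041 0.602  0.2143] toolz ang 63.19 t 0.15 shift units [ -3.41 -11.02  -7.98] q [ 0.95  0.29  1.58 -0.    1.28 -0.15]
pos [0.3041 0.602  0.2143] toolz ang 63.19 t 0.15 shift units [ -3.38 -23.45 -29.48] q [ 0.95  0.29  1.58 -0.    1.28 -0.15]
[0.56034115 0.49186809 0.1       ]
```

move_arm --commands '[-1,0,0,0,-1,0,0,0,-1,-0.2,-0.2,0,-0.4,-0.8,-0.8,0,0,-0.9,-0.8,0,0,-0.9,-0.8,0,0,-0.9,-0.8,0,0,-0.9,-0.8,0,0,-0.9,-0.8,0,0,-0.9,-0.8,0,0,-0.9,-0.8,0,0,-0.9,-0.8,0,0,-0.9,-0.8,0,0,-0.9,-0.8,0,0,-0.9,-0.8,0,0,-0.9,-0.8,0,0,-0.9,-0.8,0,0,-0.9,-0.8,0,0,-0.9,-0.8,0,0,-0.9,-0.8,0]' --jaw 40 --force 40

```text
time: 2.65
eef_pos: [0.4924, 0.12, 0.3001]
tcp_rot: [-0.37, 0.602, 0.371, 0.602]
contact_force: [0.4, -0.2, 1.3]
opening: 0.469
```

move_arm --commands '[0,-0.46,-0.94,0,0,-0.46,-0.94,0,0,-0.46,-0.94,0,0,-0.46,-0.94,0,0,-0.46,-0.94,0,0,-0.46,-0.94,0,0,-0.46,-0.94,0,0,-0.46,-0.94,0,0,-0.46,-0.94,0,0,-0.46,-0.94,0,0,-0.46,-0.94,0,0,-0.46,-0.94,0,0,-0.46,-0.94,0,0,0,0,-1,0,0,0,-1,0,0,0,-0.4,0,0,0,0]'

```text
time: 4.78
eef_pos: [0.488, -0.219, 0.3002]
tcp_rot: [-0.431, 0.56, 0.431, 0.56]
contact_force: [0.2, 0.3, -0.6]
opening: 0.465
```

Run:
```python
from h import *
towards((.495,-.328,.2));s=ctrl.get_state();C=cal("wrist",(s["eef_pos"],s["tcp_rot"]))
im=ctrl.read_camera("wrist");cv2.imwrite("pics/w1.png",im[:,:,::-1])
print(blobs(im,(3,150,80),(14,255,255),None,20))
print("pred peg",proj(C,(.495,-.329,.105)),"pivot",proj(C,(.443,-.284,.062)))
import pickle;pickle.dump((s["eef_pos"],s["tcp_rot"]),open("w1.pkl","wb"))
```

```text
pos [ 0.488  -0.219   0.3002] toolz ang 75.16 t 4.775 shift units [ 4.01 -1.39 -4.14] q [-0.61 -0.08  1.82 -0.    1.4  -1.92]
[([361.9, 213.5], [357, 207, 11, 14, 104]), ([211.5, 240.4], [202, 231, 21, 20, 227])]
pred peg [205.16022828 243.53464418] pivot [243.10176024 170.4533571 ]
```

View pics/w1.png

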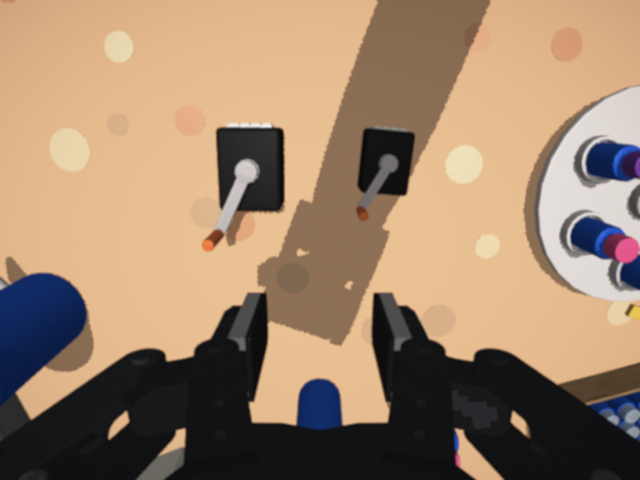

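The wrist view shows the larger counter at (250,168), with its pivot at (247,170) and peg top at (208,244), within 4 px of the prediction. The smaller one is at (387,160).

Run:
```python
from h import *
import pickle
C=cal("wrist",pickle.load(open("w1.pkl","rb")))
p=plane(C,(208.5,244),.105);v=plane(C,(247,170),.062);print(p,v,np.hypot(*(p-v)[:2]),np.degrees(np.arctan2(*(p-v)[1::-1])))
v=np.array([.441,-.285])
a0=np.arctan2(p[1]-v[1],p[0]-v[0]);towards((p[0],p[1],.092))
M=R.from_quat(ctrl.get_state()["tcp_rot"]).as_matrix();z=M[:,2]
prev=p[:2]
for th in (.0,.15,.3,.45,.6,.75,.85,.9,.95):
    q=v+.07*np.array([np.cos(a0+th),np.sin(a0+th)])+.014*z[:2]
    d=(M.T@np.array([*(q-prev),0]))/.025;prev=q
    print(th,q.round(4),d.round(2))
```

```text
[ 0.49621046 -0.32615596  0.105     ] [ 0.44357204 -0.28017777  0.062     ] 0.06989132018008169 -41.13630662823704
pos [ 0.488  -0.219   0.3003] toolz ang 75.15 t 4.825 shift units [ 8.33 -1.42 -4.06] q [-0.61 -0.08  1.82 -0.    1.4  -1.92]
0.0 [ 0.5007 -0.3133] [ 0.   -0.04  0.54]
0.15 [ 0.5063 -0.3044] [ 0.   -0.13  0.4 ]
0.3 [ 0.5106 -0.2948] [ 0.   -0.07  0.41]
0.45 [ 0.5133 -0.2847] [ 0.   -0.    0.42]
0.6 [ 0.5145 -0.2743] [0.   0.06 0.42]
0.75 [ 0.5142 -0.2638] [0.   0.12 0.4 ]
0.85 [ 0.5131 -0.2569] [0.   0.11 0.26]
0.9 [ 0.5122 -0.2535] [0.   0.07 0.12]
0.95 [ 0.5113 -0.2502] [0.   0.07 0.12]
```

move_arm --commands '[0.3,-0.35,-1,0,0.5,-0.35,-1,0,0.5,-0.35,-1,0,1,-0.35,-1,0,1,0,0,0,1,0,0,0,0.7,0,0,0,0,0,0,0]'

```text
time: 5.82
eef_pos: [0.4957, -0.324, 0.1737]
tcp_rot: [-0.43, 0.56, 0.433, 0.56]
contact_force: [-0.5, -0.5, -0.9]
opening: 0.469
```

Run:
```python
from h import *
towards((.4965,-.3265,.092));s=ctrl.get_state();C=cal("wrist",(s["eef_pos"],s["tcp_rot"]))
im=ctrl.read_camera("wrist");cv2.imwrite("pics/w2.png",im[:,:,::-1])
print("pred peg",proj(C,(.496,-.327,.105)))
```

```text
pos [ 0.4957 -0.324   0.1737] toolz ang 75.19 t 5.825 shift units [ 3.27 -0.07 -0.1 ] q [-0.75  0.15  1.82  0.    1.18 -2.06]
pred peg [314.17434263 248.94748717]
```

View pics/w2.png

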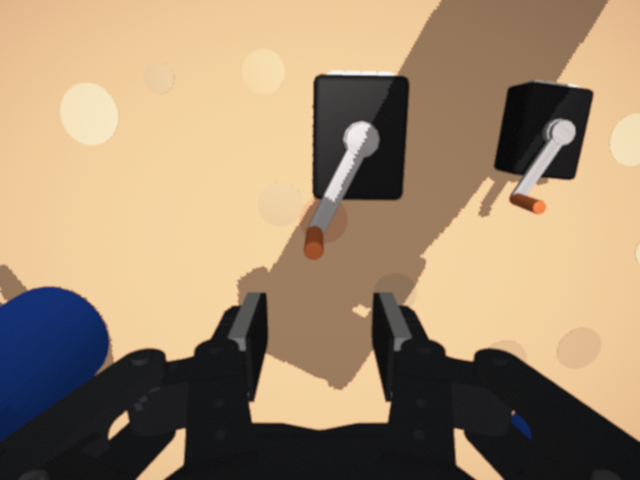

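The peg top is at (313,250), matching the prediction (314,249), and sits between the pads laterally. Descending.

move_arm --commands '[1,-0.1,-0.1,0,1,0,0,0,0.8,0,0,0,0.4,0,0,0,0,0,0,0]'

```text
time: 6.5
eef_pos: [0.4981, -0.3277, 0.0951]
tcp_rot: [-0.431, 0.56, 0.432, 0.56]
contact_force: [0.3, 0.5, 0.3]
opening: 0.469
```

move_arm --commands '[0,0,0.5,0,0,-0.1,0.4,0,0,-0.1,0.4,0,0,0,0.4,0,0,0.05,0.4,0,0,0.1,0.4,0]'

```text
time: 7.25
eef_pos: [0.5154, -0.2669, 0.0954]
tcp_rot: [-0.431, 0.56, 0.432, 0.56]
contact_force: [0.2, 0.0, -0.5]
opening: 0.464
```

Run:
```python
from h import *
towards((.5131,-.2569,.092));s=ctrl.get_state();C=cal("wrist",(s["eef_pos"],s["tcp_rot"]));print(s["contact_force"],s["opening"])
im=ctrl.read_camera("wrist");cv2.imwrite("pics/w3.png",im[:,:,::-1])
```

```text
pos [ 0.5154 -0.2669  0.0954] toolz ang 75.21 t 7.25 shift units [0.14 0.19 0.37] q [-0.65  0.21  1.9  -0.    1.03 -1.97]
[ 0.16002749  0.04385014 -0.4732945 ] 0.46427706240964495
```

View pics/w3.png

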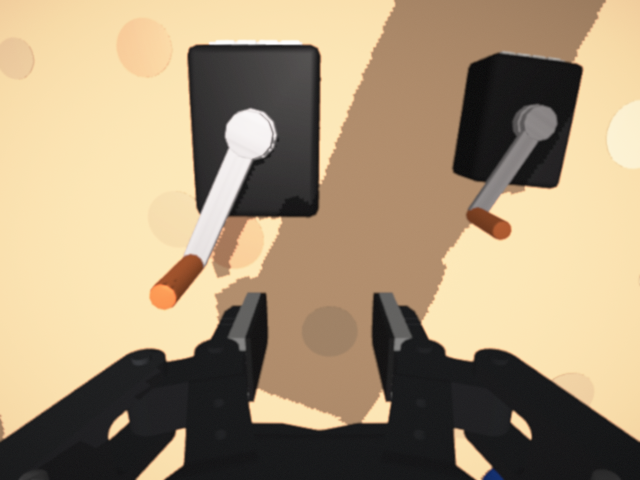

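Run:
```python
from h import *
s=ctrl.get_state();C=cal("wrist",(s["eef_pos"],s["tcp_rot"]))
print(plane(C,(163,297),.105), plane(C,(183,268),.07));print("tcp",proj(C,s["eef_pos"]))
M=R.from_quat(s["tcp_rot"]).as_matrix()
for o in ([0,0,.02],[0,0,-.02],[.014,0,-.02],[.014,.011,-.02],[.014,-.011,-.02]):print(o,proj(C,s["eef_pos"]+M@np.array(o)))
im=ctrl.read_camera("scene");cv2.imwrite("pics/s3.png",cv2.resize(im[100:340,150:470,::-1],None,fx=2.5,fy=2.5))
im=ctrl.read_camera("top");cv2.imwrite("pics/t3.png",cv2.resize(im[190:400,225:505,::-1],None,fx=2.8,fy=2.8))
```

```text
[ 0.49672574 -0.32600647  0.105     ] [ 0.49603413 -0.32908131  0.07      ]
tcp [319.19876995 293.53921485]
[0, 0, 0.02] [366.29573644 293.51841674]
[0, 0, -0.02] [272.09809718 293.46463849]
[0.014, 0, -0.02] [275.50842592 281.27929586]
[0.014, 0.011, -0.02] [274.77446216 258.4625755 ]
[0.014, -0.011, -0.02] [276.2356538 303.3151428]
```

View pics/s3.png

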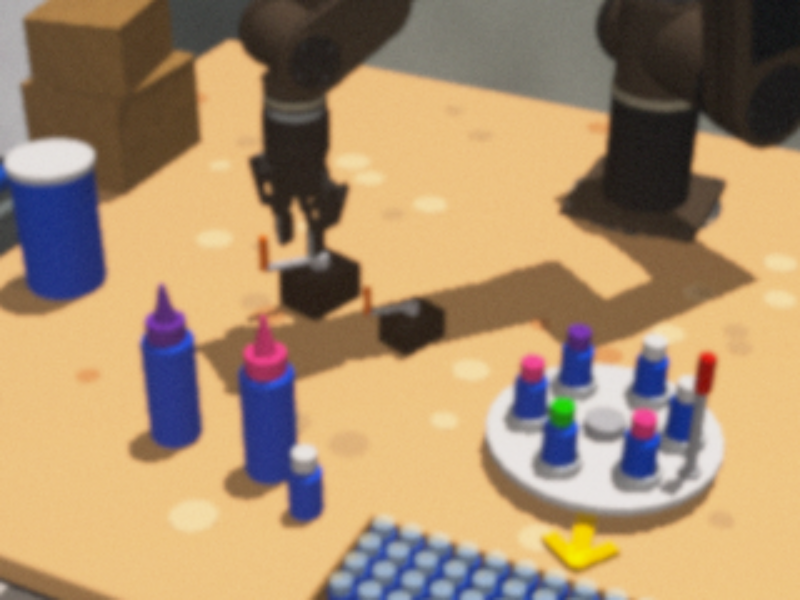

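View pics/t3.png

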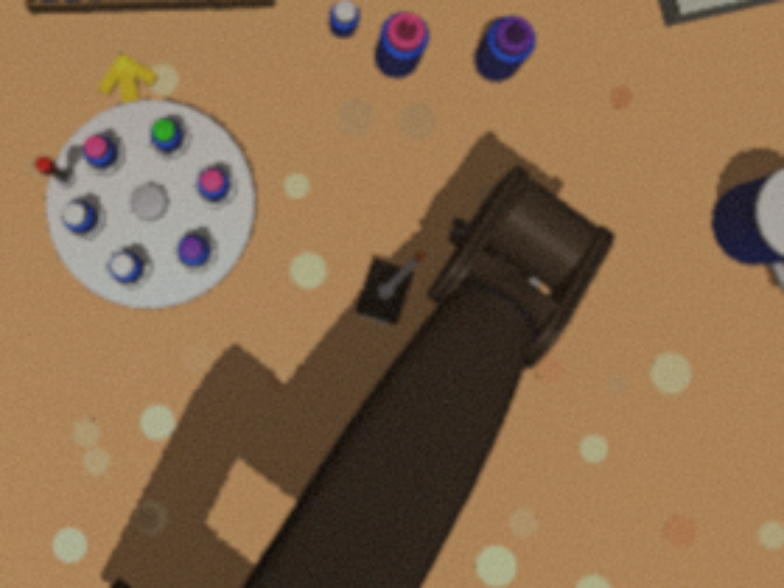

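Run:
```python
from h import *
s=ctrl.get_state();C=cal("scene");W=cal("wrist",(s["eef_pos"],s["tcp_rot"]))
M=R.from_quat(s["tcp_rot"]).as_matrix()
for o in ([0,0,0],[.014,0,.025],[.014,0,-.025],[0,0,-.025],[-.02,0,-.025]):print(o,proj(C,s["eef_pos"]+M@np.array(o)))
for x in (.014,0,-.014,-.028,-.042):print(x,[proj(W,s["eef_pos"]+M@np.array([x,y,-.02])).round(0) for y in (.011,-.011)])
print(s["qpos"].round(3),s["eef_pos"])
```

```text
[0, 0, 0] [270.6185604  204.48845091]
[0.014, 0, 0.025] [277.05052532 211.55544223]
[0.014, 0, -0.025] [264.60782241 205.80913207]
[0, 0, -0.025] [264.4200398  201.65964985]
[-0.02, 0, -0.025] [264.14881846 195.66111608]
0.014 [array([275., 258.]), array([276., 303.])]
0 [array([271., 269.]), array([273., 317.])]
-0.014 [array([267., 282.]), array([269., 333.])]
-0.028 [array([262., 296.]), array([265., 351.])]
-0.042 [array([256., 314.]), array([259., 374.])]
[-0.653  0.209  1.904 -0.     1.029 -1.966] [ 0.51525429 -0.26710958  0.09534583]
```

Run:
```python
import cv2
i=cv2.imread('pics/w3.png');cv2.imwrite('pics/w3c.png',cv2.resize(i[270:480,140:460],None,fx=2.5,fy=2.5))
```

```text
(no output)
```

View pics/w3c.png

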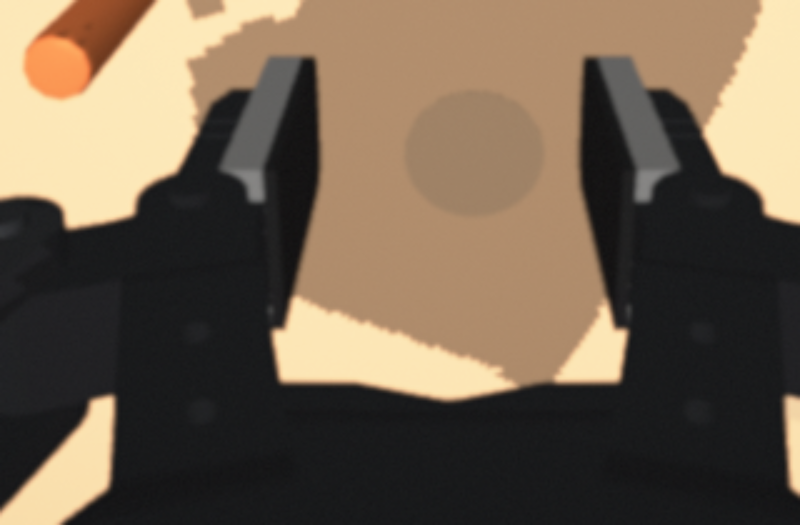

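In this view the pad tips sit at row 293–342, which puts them about 20 mm behind the TCP at 40 mm opening. That is farther back than stated, so the sweep passed over the peg without moving it (peg still at (163,296)). I go back, lower and repeat.

move_arm --commands '[0,0.05,-0.9,0,0,0.05,-0.8,0,0,0,-0.8,0,0,0,0,0,0.6,0,0,0,0.6,0,0,0,0,0,0,0]'

```text
time: 8.28
eef_pos: [0.4956, -0.3256, 0.0626]
tcp_rot: [-0.43, 0.56, 0.434, 0.56]
contact_force: [-0.7, 0.9, 0.1]
opening: 0.471
```

Run:
```python
from h import *
towards((.4967,-.3262,.065));s=ctrl.get_state();print(s["contact_force"])
im=ctrl.read_camera("wrist");cv2.imwrite("pics/w4.png",im[:,:,::-1])
```

```text
pos [ 0.4956 -0.3256  0.0626] toolz ang 75.24 t 8.275 shift units [-0.1  -0.05 -0.01] q [-0.75  0.28  1.88  0.    0.98 -2.07]
[-0.66181649  0.92077946  0.06767349]
```

View pics/w4.png

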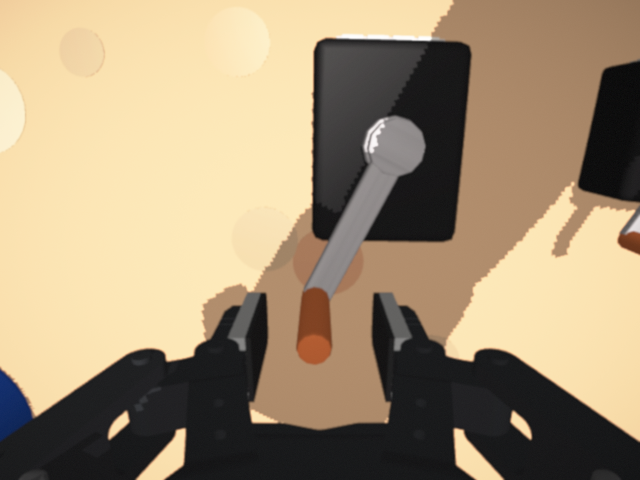

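The peg (rows 292–362, column 315) now stands between the pads. Pushing.

move_arm --commands '[0,0,0.5,0,0,-0.1,0.4,0,0,-0.1,0.4,0,0,0,0.4,0,0,0.05,0.4,0,0,0.1,0.4,0]'

```text
time: 9.07
eef_pos: [0.5143, -0.2668, 0.0656]
tcp_rot: [-0.432, 0.56, 0.431, 0.56]
contact_force: [1.5, -1.8, -0.0]
opening: 0.47
```

move_arm --commands '[0,0.1,0.25,0,0,0.05,0.15,0,0,0,0,0]'

```text
time: 9.45
eef_pos: [0.5128, -0.2566, 0.0653]
tcp_rot: [-0.431, 0.56, 0.432, 0.56]
contact_force: [1.8, -1.3, 0.0]
opening: 0.467
```

Run:
```python
from h import *
towards((.5122,-.2535,.063));s=ctrl.get_state();print(s["contact_force"],s["opening"])
C=cal("wrist",(s["eef_pos"],s["tcp_rot"]))
im=ctrl.read_camera("wrist");cv2.imwrite("pics/w5.png",im[:,:,::-1])
for b in blobs(im,(3,150,80),(14,255,255),None,100):print(b)
for th in (.7,.8,.9):
    a=np.radians(-41.1)+th;print(th,proj(C,(.443+.07*np.cos(a),-.281+.07*np.sin(a),.105)))
```

```text
pos [ 0.5128 -0.2566  0.0653] toolz ang 75.21 t 9.45 shift units [0.09 0.06 0.11] q [-0.64  0.24  1.93 -0.    0.97 -1.95]
[ 1.81923466 -1.30250417  0.03111116] 0.4667336392712876
([495.0, 252.2], [468, 233, 52, 40, 1073])
([281.2, 330.3], [260, 292, 40, 75, 2141])
0.7 [245.66170995 358.53973786]
0.8 [265.2719892  353.44997105]
0.9 [284.36384975 346.51701684]
```

View pics/w5.png

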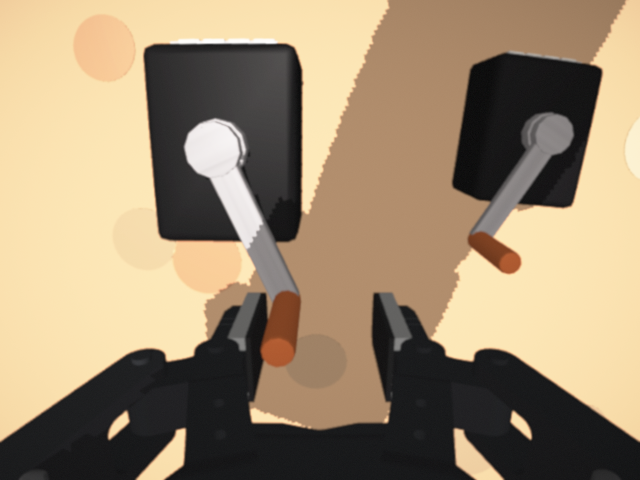

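The lever has swung; the peg top at (277,352) reads about 0.86 rad. Nudging on to the stop.

move_arm --commands '[0,0.07,0.15,0,0,0.06,0.1,0,0,0,0,0]'

```text
time: 9.88
eef_pos: [0.5123, -0.2535, 0.0656]
tcp_rot: [-0.435, 0.561, 0.429, 0.559]
contact_force: [1.4, -11.9, -5.7]
opening: 0.469
```

Run:
```python
from h import *
s=ctrl.get_state();print(s["contact_force"],s["opening"],s["eef_pos"])
C=cal("wrist",(s["eef_pos"],s["tcp_rot"]))
im=ctrl.read_camera("wrist");cv2.imwrite("pics/w6.png",im[250:400,150:450,::-1])
for th in (.8,.9,1.):
    a=np.radians(-41.1)+th;print(th,proj(C,(.443+.07*np.cos(a),-.281+.07*np.sin(a),.105)))
```

```text
[  1.39042852 -11.85448527  -5.71709501] 0.4686314971964263 [ 0.51234731 -0.25351989  0.06563503]
0.8 [256.43170569 356.47529973]
0.9 [275.30972107 349.73774188]
1.0 [293.54286645 341.17856398]
```

View pics/w6.png

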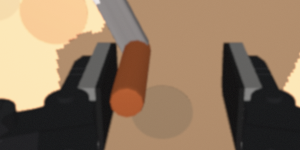

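Force jumped to 12 N, so the lever is at its stop. Returning along the same path.

move_arm --commands '[0,-0.1,-0.3,0,0,-0.15,-0.4,0,0,-0.1,-0.4,0,0,0,-0.4,0,0,0,-0.4,0,0,0.1,-0.4,0,0,0.1,-0.4,0,0,0,-0.2,0,0,0,0,0]'

```text
time: 11.05
eef_pos: [0.4967, -0.3212, 0.0656]
tcp_rot: [-0.431, 0.56, 0.431, 0.561]
contact_force: [-0.0, 0.2, -0.2]
opening: 0.47
```

Run:
```python
from h import *
towards((.4967,-.3262,.065));s=ctrl.get_state();print(s["contact_force"])
C=cal("wrist",(s["eef_pos"],s["tcp_rot"]))
im=ctrl.read_camera("wrist");cv2.imwrite("pics/w7.png",im[:,:,::-1])
print(proj(C,(.4963,-.3265,.105)))
```

```text
pos [ 0.4967 -0.3212  0.0656] toolz ang 75.16 t 11.05 shift units [ 0.02 -0.05 -0.19] q [-0.75  0.27  1.89  0.    0.98 -2.06]
[-0.03909115  0.2160939  -0.2478278 ]
[303.57413404 343.63082667]
```

View pics/w7.png

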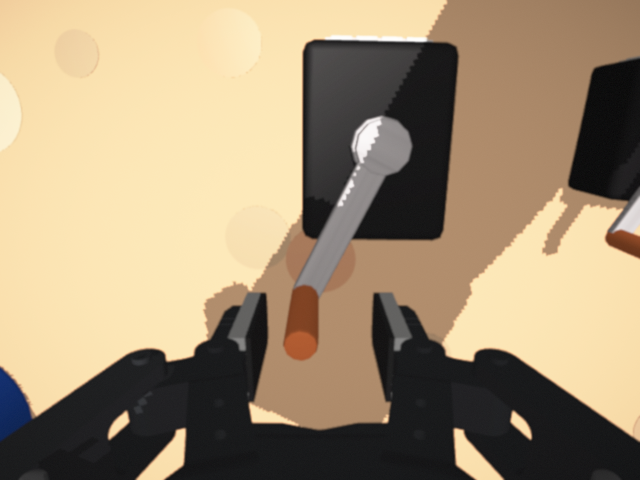

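The lever is back at rest (peg top (301,345), expected (304,344)), with no contact. Lifting and moving to the post.

move_arm --commands '[-1,0,0,0,-1,0,0,0,-1,0,0,0,-1,0,0,0,-1,0,0.3,0,-1,0,0.6,0,-1,0.05,1,0,-0.4,0.05,1,0,0,0.05,1,0,0,0.05,1,0,0,0.05,1,0,0,0.05,1,0,0,0.05,1,0,0,0.05,1,0,0,0.05,1,0,0,0.05,1,0,0,0.05,1,0,0,0.05,1,0,0,0.05,1,0,0,0.05,1,0]'

```text
time: 13.6
eef_pos: [0.5748, 0.045, 0.2504]
tcp_rot: [-0.432, 0.56, 0.432, 0.56]
contact_force: [0.0, 0.5, 0.7]
opening: 0.471
```

move_arm --commands '[0,0.05,1,0,0,0.05,1,0,0,0.05,1,0,0,0.05,1,0,0,0.05,1,0,0,0.05,1,0,0,0,0,1,0,0,0,1,0,0,0,1,0,0,0,1,0,0,0,1,0,0,0,1,0,0,0,1,0,0,0,1,0,0,0,1,0,0,0,1,0,0,0,1,0,0,0,1,0,0,0,1,0,0,0,1]'

```text
time: 16.1
eef_pos: [0.6056, 0.1911, 0.2503]
tcp_rot: [-0.031, 0.707, 0.031, 0.706]
contact_force: [0.3, -0.9, -1.8]
opening: 0.472
```

move_arm --commands '[0,0,0,1,0,0,0,1,0,0,0,1,0,0,0,1,0,0,0,0]'

```text
time: 16.73
eef_pos: [0.6057, 0.191, 0.2503]
tcp_rot: [0.091, 0.701, -0.09, 0.701]
contact_force: [0.7, -0.4, -0.1]
opening: 0.469
```

Run:
```python
from h import *
towards((.614,.229,.13));s=ctrl.get_state();C=cal("wrist",(s["eef_pos"],s["tcp_rot"]))
im=ctrl.read_camera("wrist");cv2.imwrite("pics/w8.png",im[:,:,::-1])
print("pred grip top",proj(C,(.6145,.229,.175)), "tcp",proj(C,s["eef_pos"]))
for b in blobs(im,(0,170,80),(6,255,255),None,40):print(b)
import pickle;pickle.dump((s["eef_pos"],s["tcp_rot"]),open("w8.pkl","wb"))
```

```text
pos [0.6057 0.191  0.2503] toolz ang -14.71 t 16.725 shift units [ 4.81  1.55 -0.06] q [0.15 0.18 1.64 0.   1.32 0.4 ]
pred grip top [315.58299081 180.94994673] tcp [316.80088629 295.9585961 ]
([318.7, 172.4], [305, 157, 28, 31, 654])
```

View pics/w8.png

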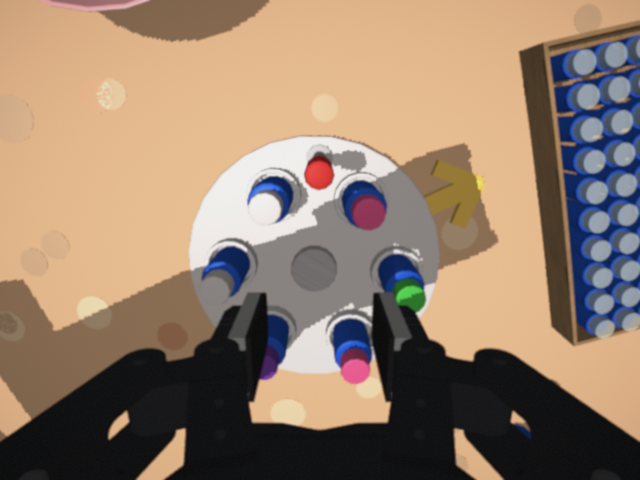

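The wrist view shows the red grip at (319,174), the hub knob at (314,268), the green cap at (410,297) and the arrow tip at (482,183).

Run:
```python
from h import *
import pickle
C=cal("wrist",pickle.load(open("w8.pkl","rb")))
def P(n,uv,z):
    p=plane(C,uv,z);print(n,p.round(4));return p[:2]
g=P("grip",(319,174),.175)
h=P("hub knob",(314,269),.034)
print(P("disc L",(190,258),.032),P("disc R",(440,258),.032),P("disc top",(313,135),.032))
caps=[P("w",(265,209),.107),P("pk",(369,212),.107),P("g",(410,296),.107),P("w2",(217,288),.107),P("pk2",(355,371),.107)]
tip=P("tip",(483,183),.008);ba=P("base",(427,198),.008);n1=P("b1",(437,152),.008);n2=P("b2",(463,224),.008)
for H in (h,np.array([.583,.128])):
    A=lambda p:np.degrees(np.arctan2(p[1]-H[1],p[0]-H[0])).round(1)
    print(H,"grip",A(g),np.hypot(*(g-H)),"caps",[(A(c),np.hypot(*(c-H)).round(4)) for c in caps],"tip",A(tip),np.hypot(*(tip-H)),"mid barbs",A((n1+n2)/2),"base",A(ba))
towards((g[0],g[1],.13))
```

```text
grip [0.6174 0.2324 0.175 ]
hub knob [0.585  0.1284 0.034 ]
disc L [0.4693 0.1697 0.032 ]
disc R [0.708  0.1072 0.032 ]
disc top [0.617  0.2522 0.032 ]
[0.46925606 0.16972546] [0.70800697 0.10718562] [0.61695768 0.25224074]
w [0.569  0.2098 0.107 ]
pk [0.645  0.1875 0.107 ]
g [0.662  0.1113 0.107 ]
w2 [0.5127 0.1576 0.107 ]
pk2 [0.6028 0.0545 0.107 ]
tip [0.7696 0.1645 0.008 ]
base [0.7117 0.1637 0.008 ]
b1 [0.7298 0.206  0.008 ]
b2 [0.7429 0.1278 0.008 ]
[0.5850419  0.12842607] grip 72.7 0.10887111098842932 caps [(np.float64(101.1), np.float64(0.0829)), (np.float64(44.6), np.float64(0.0842)), (np.float64(-12.5), np.float64(0.0788)), (np.float64(158.0), np.float64(0.078)), (np.float64(-76.5), np.float64(0.0761))] tip 11.1 0.18801718056398428 mid barbs 14.3 base 15.6
[0.583 0.128] grip 71.7 0.10990036181446587 caps [(np.float64(99.7), np.float64(0.083)), (np.float64(43.8), np.float64(0.0859)), (np.float64(-11.9), np.float64(0.0807)), (np.float64(157.1), np.float64(0.0763)), (np.float64(-74.9), np.float64(0.0762))] tip 11.1 0.19010290410269662 mid barbs 14.2 base 15.5
pos [0.6057 0.191  0.2503] toolz ang -14.69 t 16.775 shift units [4.81 1.72 0.04] q [0.15 0.18 1.64 0.   1.32 0.4 ]
```

move_arm --commands '[0,0.9,0,0,0.2,0.75,0.02,0,1,0,0,0,1,0,0,0,0.8,0,0,0,0,0,0,0]'

```text
time: 17.52
eef_pos: [0.6156, 0.2308, 0.1726]
tcp_rot: [0.09, 0.703, -0.091, 0.7]
contact_force: [-0.0, -0.2, -0.0]
opening: 0.469
```

Run:
```python
from h import *
towards((.6165,.231,.13));s=ctrl.get_state();C=cal("wrist",(s["eef_pos"],s["tcp_rot"]))
im=ctrl.read_camera("wrist");cv2.imwrite("pics/w9.png",im[:,:,::-1])
print("pred grip top",proj(C,(.6165,.231,.175)))
for b in blobs(im,(0,170,80),(6,255,255),None,40):print(b)
```

```text
pos [0.6156 0.2308 0.1726] toolz ang -14.76 t 17.525 shift units [1.7  0.02 0.04] q [0.2  0.29 1.66 0.   1.2  0.46]
pred grip top [318.57732488 297.29305343]
([319.3, 280.7], [300, 250, 39, 61, 1909])
```

View pics/w9.png

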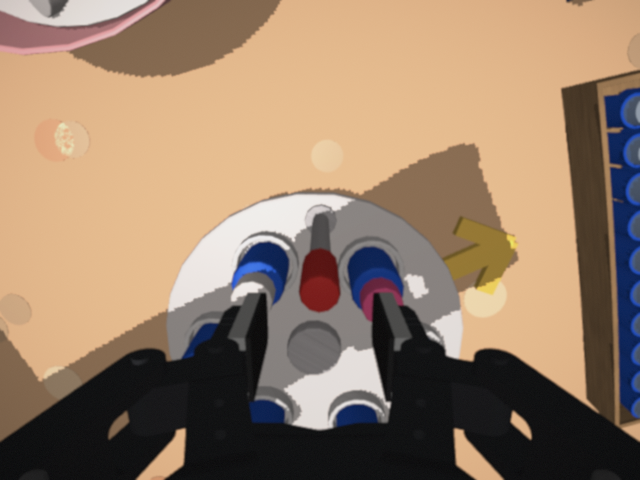

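The grip top at (319,293) is centred between the pads. Descending and closing.

move_arm --commands '[0.9,0,0,0,0.8,0,0.03,0,0,0,0,0]'

```text
time: 17.95
eef_pos: [0.6166, 0.2299, 0.131]
tcp_rot: [0.091, 0.702, -0.092, 0.7]
contact_force: [0.7, 0.1, 0.3]
opening: 0.471
```

move_arm --commands '[0,0,0,0,0,0,0,0,0,0,0,0,0,0,0,0]' --jaw 5 --force 40

```text
time: 18.45
eef_pos: [0.6182, 0.2303, 0.134]
tcp_rot: [0.091, 0.701, -0.091, 0.702]
contact_force: [-0.1, 0.3, 2.8]
opening: 0.198
```

Run:
```python
from h import *
s=ctrl.get_state();C=cal("wrist",(s["eef_pos"],s["tcp_rot"]));towards((.6165,.231,.13))
print(s["contact_force"],s["opening"]*85.4)
im=ctrl.read_camera("wrist");cv2.imwrite("pics/w10.png",im[:,:,::-1])
```

```text
pos [0.6182 0.2303 0.134 ] toolz ang -14.81 t 18.45 shift units [ 0.16  0.01 -0.07] q [0.2  0.33 1.68 0.   1.13 0.46]
[-0.1138365   0.33667803  2.7597665 ] 16.877732826110776
```

View pics/w10.png

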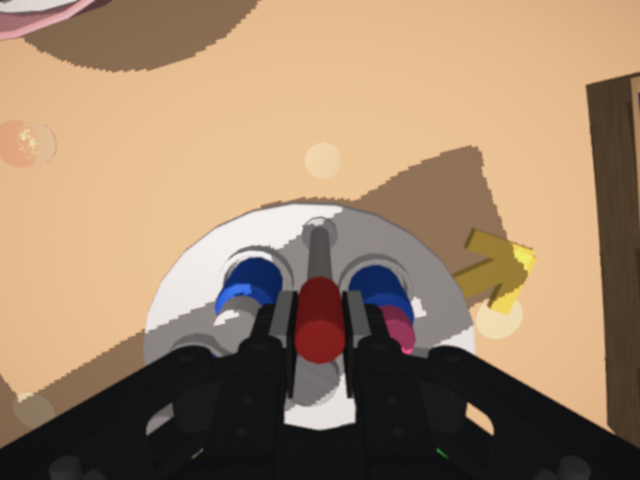

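The post is gripped at 17 mm opening. Turning anticlockwise along the arc with the wrist following.

move_arm --commands '[0,0,-0.1,-0.3,0,0,-0.22,-0.6,0,0,-0.22,-0.6,0,0,-0.22,-0.6,0,0,-0.22,-0.6,0,0,-0.22,-0.6,0,0,-0.22,-0.6,0,0,-0.22,-0.6,0,0,-0.12,-0.3,0,0,0,0]'

```text
time: 19.75
eef_pos: [0.5745, 0.2355, 0.134]
tcp_rot: [-0.056, 0.704, 0.059, 0.706]
contact_force: [-0.4, 5.9, 3.1]
opening: 0.193
```

Run:
```python
from h import *
s=ctrl.get_state();towards((.5628,.231,.134))
print(s["contact_force"],s["opening"]*85.4)
H=np.array([.584,.1283]);d=s["eef_pos"][:2]-H;print("ang",np.degrees(np.arctan2(d[1],d[0])),np.hypot(*d))
im=ctrl.read_camera("scene");cv2.imwrite("pics/s11.png",cv2.resize(im[180:340,310:520,::-1],None,fx=3.6,fy=3.6,interpolation=cv2.INTER_CUBIC))
C=cal("scene")
for b in blobs(im,(45,120,60),(75,255,255),(335,220,450,340)):print(b)
for a in (-16.5,0,5,11,15):
    print(a,[proj(C,(H[0]+.08*np.cos(np.radians(a)),H[1]+.08*np.sin(np.radians(a)),z)).round(1) for z in (.107,.097)])
im=ctrl.read_camera("top");cv2.imwrite("pics/t11.png",cv2.resize(im[190:330,215:435,::-1],None,fx=3.6,fy=3.6,interpolation=cv2.INTER_CUBIC))
for b in blobs(im,(45,120,60),(75,255,255),(225,190,330,310)):print(b,plane(cal("top"),b[0],.104))
```

```text
pos [0.5745 0.2355 0.134 ] toolz ang 9.27 t 19.75 shift units [-0.   -0.1  -0.49] q [0.22 0.24 1.78 0.   1.11 0.06]
[-0.35527028  5.90282312  3.12118323] 16.440907626889228
ang 95.07151229860652 0.10762207599140405
([386.7, 268.7], [382, 264, 10, 11, 91])
-16.5 [array([375. , 261.1]), array([374.7, 264.3])]
0 [array([383.4, 264.2]), array([383. , 267.5])]
5 [array([386.1, 264.9]), array([385.8, 268.2])]
11 [array([389.5, 265.5]), array([389.2, 268.8])]
15 [array([391.8, 265.8]), array([391.5, 269.1])]
([272.7, 235.2], [269, 232, 8, 8, 51]) [0.6630775  0.13853149 0.104     ]
```

View pics/s11.png

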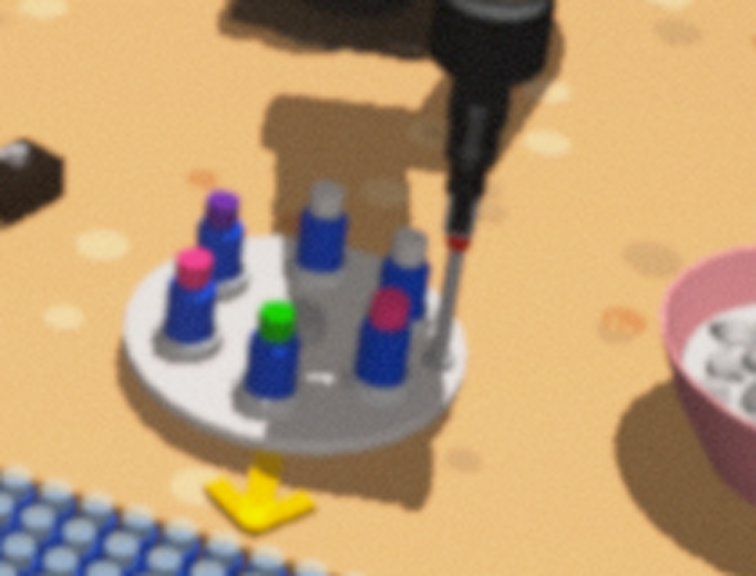

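View pics/t11.png

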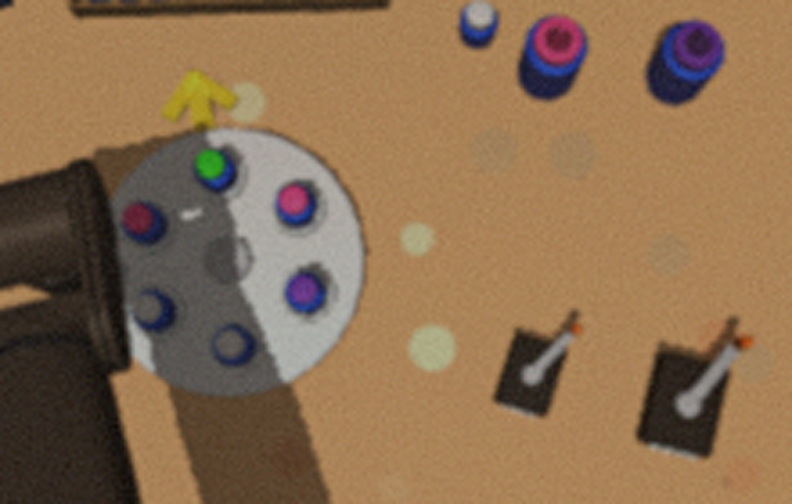

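The green cap now reads 7.4° against the arrow's 11°, so about 3.7° (7 mm) more is needed.

move_arm --commands '[0,-0.03,-0.14,-0.4,0,-0.03,-0.14,-0.35,0,0,0,0,0,0,0,0,0,0,0,0]'

```text
time: 20.48
eef_pos: [0.5675, 0.2347, 0.134]
tcp_rot: [-0.077, 0.701, 0.083, 0.704]
contact_force: [-1.0, 9.9, 3.2]
opening: 0.192
```

Run:
```python
from h import *
s=ctrl.get_state();towards((.5628,.231,.134))
print(s["contact_force"],s["opening"]*85.4)
H=np.array([.584,.1283]);d=s["eef_pos"][:2]-H;print("ang",np.degrees(np.arctan2(d[1],d[0])),np.hypot(*d))
im=ctrl.read_camera("scene");cv2.imwrite("pics/s12.png",cv2.resize(im[180:340,310:520,::-1],None,fx=3.6,fy=3.6,interpolation=cv2.INTER_CUBIC))
S=cal("scene");T=cal("top")
a=blobs(im,(45,120,60),(75,255,255),(335,220,450,340))[0][0];y=blobs(im,(22,170,120),(34,255,255),(335,300,450,340))
im=ctrl.read_camera("top")
b=blobs(im,(45,120,60),(75,255,255),(225,190,330,310))[0][0]
g=plane(T,b,.104);print(a,b,g,plane(S,a,.1005),tri([ray(S,a),ray(T,b)]))
print("green ang",np.degrees(np.arctan2(g[1]-H[1],g[0]-H[0])),"dist to front",[np.hypot(*(g[:2]-H-.08*np.array([np.cos(np.radians(q)),np.sin(np.radians(q))]))).round(4) for q in (9.5,11,13)])
```

```text
pos [0.5675 0.2347 0.134 ] toolz ang 13.0 t 20.475 shift units [-0.   -0.1  -0.22] q [ 0.22  0.23  1.8   0.01  1.11 -0.01]
[-0.97543769  9.88248549  3.15294683] 16.387729383558227
ang 98.80952923850568 0.10763024952353399
[388.9, 269.0] [271.5, 235.4] [0.66253014 0.14237322 0.104     ] [0.66812827 0.144455   0.1005    ] (array([0.66359953, 0.1432354 , 0.09704823]), [np.float64(7.829874097216628e-06), np.float64(7.829874097229685e-06)])
green ang 10.16000861235235 dist to front [np.float64(0.0009), np.float64(0.0012), np.float64(0.004)]
```

View pics/s12.png

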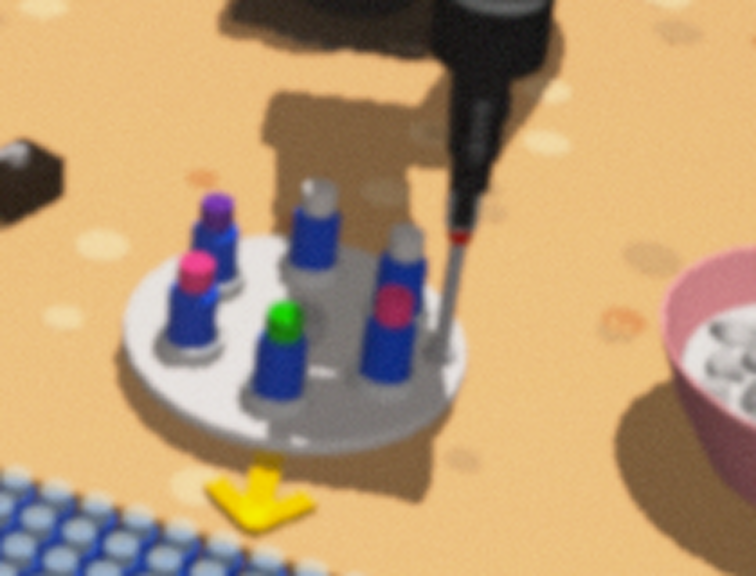

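move_arm --commands '[0,-0.03,-0.02,0,0,0,0,0,0,0,0,0,0,0,0,0]'

```text
time: 21.08
eef_pos: [0.5672, 0.2346, 0.134]
tcp_rot: [-0.077, 0.701, 0.083, 0.704]
contact_force: [-0.9, 12.5, 2.1]
opening: 0.192
```

Run:
```python
from h import *
H=np.array([.584,.1283]);T=cal("top");S=cal("scene")
an=lambda p:(np.degrees(np.arctan2(p[1]-H[1],p[0]-H[0])).round(1),np.hypot(*(p[:2]-H)).round(4))
print("arrow centroid top",an(plane(T,(269.5,217.3),.008)),"scene",an(plane(S,(381.6,318.1),.008)))
s=ctrl.get_state();print(s["time"],s["contact_force"],s["eef_pos"],s["opening"],s["dq"].round(4))
im=ctrl.read_camera("top");b=blobs(im,(45,120,60),(75,255,255),(225,190,330,310))[0][0];print(b,an(plane(T,b,.104)))
cv2.imwrite("pics/t13.png",cv2.resize(im[190:330,215:435,::-1],None,fx=3.6,fy=3.6,interpolation=cv2.INTER_CUBIC))
im=ctrl.read_camera("wrist");cv2.imwrite("pics/w13.png",im[:,:,::-1])
C=cal("wrist",(s["eef_pos"],s["tcp_rot"]))
for b in blobs(im,(45,120,60),(75,255,255),None,40):print(b)
```

```text
arrow centroid top (np.float64(11.6), np.float64(0.1593)) scene (np.float64(11.2), np.float64(0.1613))
21.075 [-0.92972381 12.54627454  2.08658597] [0.56723028 0.23461774 0.13401811] 0.19176730441386408 [-0.0009 -0.0004 -0.0004  0.0004  0.0006  0.0008]
[271.3, 235.4] (np.float64(10.6), np.float64(0.0799))
```

View pics/t13.png

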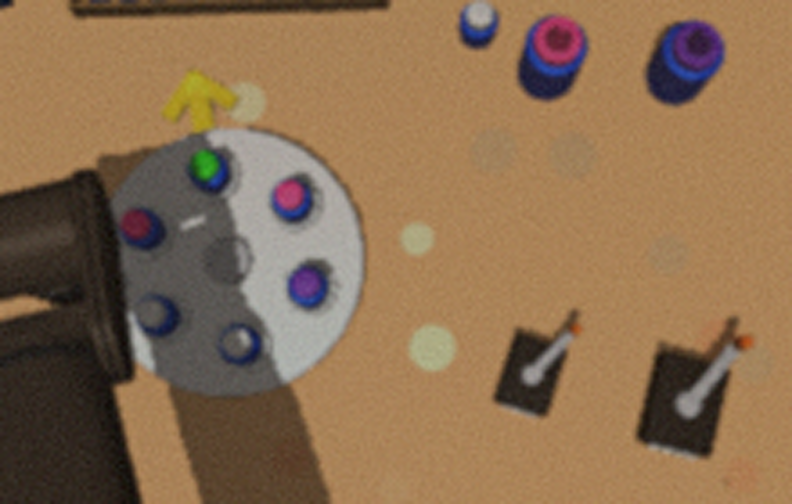

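View pics/w13.png

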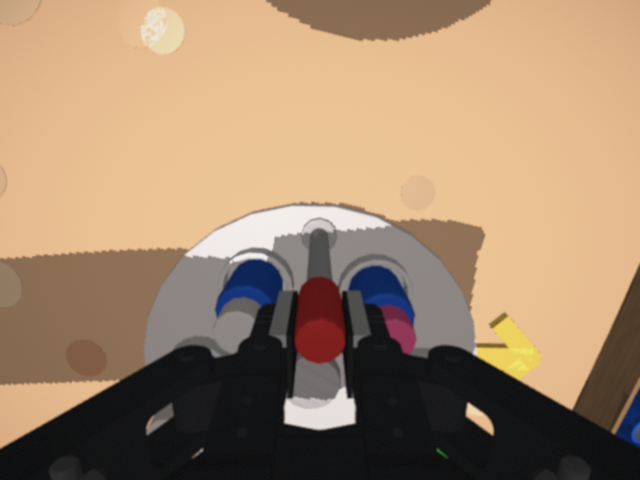

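All checks agree: the green cap is at 10.6° and 80 mm from the hub, the arrow is at about 11.3°, the arm is still, and the lever is at rest. Handing in.

Run:
```python
from plant import ctrl
print(ctrl.sign_off());s=ctrl.get_state();print(s["time"],s["contact_force"],s["opening"])
```

```text
the job is handed in; nothing more can be done
None
the job is handed in; nothing more can be done
```

I swung the larger tally counter's lever to its stop and let it spring back. I then gripped the carousel post by its red grip, turned it about 27° anticlockwise, and handed in at 21.2 s while still holding it. No verdict was reported.

**Last checks:**
- **Lever:** it read about 0.9 rad at the stop, where the force rose to 12 N. After release it was back at rest, and the later top view shows it there too.
- **Green bottle:** its cap measured 10.6° and 79.9 mm from the hub. The arrow measured 11.2–11.6°, so the bottle is about 1–2 mm from the front spot (12 mm allowed).
- **Holding the post:** the arm was still, and the gripper stayed closed on the post at about 16.4 mm opening.
- **Other things:** the bottles I could see were upright in their wells. I saw no movement of anything else in the last views, though I did not measure it and the bowl and jug were mostly out of frame.

**What disagreed:**
- **Fingertips:** at 40 mm opening they stood about 20 mm behind the TCP, not ahead of it as stated. My first lever sweep therefore passed over the peg without moving it, and I repeated it lower.
- **Sideways force:** at the end about 12 N remained pushing inward on the post. It comes from a small mismatch between my commanded path and the post's true radius, and I left it because everything was steady.

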